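# Post the finished valve through the dust flap of the clean-parts box

## Robot

A 6-joint arm with a two-finger parallel gripper is mounted at the origin on the work surface. World frame = base frame: x ahead of the robot, y to its left, z up, the work surface at z = 0. Lengths are in m, angles in rad, forces in N, time in s.
With the tool pointing down it reaches from about 0.25 to 0.725 m from the base axis. Payload 4 kg.
Tool frame: the origin (TCP) lies between the finger pads; the fingertips stand r.tip_reach ahead of it and the grasp point (between the pads) lies 11 mm behind it (r.tip_reach is the distance from the TCP to the fingertips, in m); z points along the fingers, y is the direction in which the jaws open and shut (so a half turn about z gives the same grasp; the last joint's range is limited). The gripper opens to 85 mm and grips with 20 to 120 N. Pads are 22 mm wide; open, the fingers measure 114 mm over their backs; the gripper's body (76 mm by 85 mm) begins 54 mm behind the grasp point. The pads swing forward as they close: fully open they stand 13 mm farther back than shut.
Start: joints at [1.276, 0.241, 0.005, 1.335, 0, 1.571], TCP at [0.145, 0.478, 0.239] pointing down, gripper open.
Joint ranges: [-2.72, 2.72], [-1.05, 1.87], [-1.09, 1.28], [-1.99, 2.15], [-1.42, 1.44], [-3.14, 3.14]. Speed limits (rad/s): [2.79, 2.79, 3.14, 3.14, 3.14, 3.14].

## Interface

Orientations are given as a rotation vector (axis times angle).
In Python, from bench import r gives the robot as it stands. Calls block until the motion is done:
- r.reach(position, orientation): joint-space move of the TCP to a pose.
- r.move_l(position, ori=None, rate=0.15): straight line of the TCP; ori=None keeps the orientation; rate is the mean speed in m/s.
- r.move_j(angles): joint-space move.
- r.command_gripper(opening, f_grip=None): opening from 0.0 (shut) to 1.0 (fully open); f_grip is the grip in N (None keeps the last); returns when the fingers have stopped.
- r.dwell(seconds).
- r.inverse_kinematics(position, orientation): joint angles nearest the present ones, or None.
- r.get_state(): the state.
- r.get_image(name): name is "scene" or "top" or "wrist"; returns (picture, depth): 480x640x3 uint8, red, green, blue; 480x640 float32, m along the optical axis (not along the pixel's ray), 0 where there is no reading.
- r.camera_model(name): a dict with "fx", "fy", "cx", "cy" (pixels), "extrinsics" (4x4, takes a point from camera to world coordinates). Camera axes: x right, y up, looking along -z (the intrinsics and any distortion apply to the point x, -y, -z); pixel columns grow to the right and rows downward; lengths in m; the calibration is good to about 2 mm. A picture is of the moment at which its call begins: read the wrist's pose just before it. camera_model takes no time and is no camera call; for the wrist camera it gives the pose at the moment of the call.
A pose or a line that the arm cannot do raises r.MotionError and nothing moves.
- r.job_done(): hands the job in, once; it reports no verdict.
The state is a dict: "t": time; "q": joint angles; "joint_vel": joint speeds; "joint_efforts": joint torques, N m; "ee_pos": TCP position; "tool_rot": TCP orientation; "force": force on the tool from outside, world axes, zero at the start; "torque": the same for the moment, N m; "opening": opening from 0.0 (shut) to 1.0 (fully open).
Only numpy, scipy, OpenCV 4.12 (cv2) and the standard library are available. Lean on these libraries where they do the work, as an engineer would, in place of code of your own. Each camera call takes 0.05 s, during which the arm holds its last target.

## Task

The tall brass valve with the hexagon foot is finished and has to go into the grey clean-parts box. Pick it up upright, push it foot first down through the spring flap in the box's lid while you still hold it, then let it drop to the rubber floor so that the flap swings shut behind it. Leave the plain round pipe nipple of the same height standing where it is.

Things in the scene. Friction and masses are not known exactly. Their poses are not given: they have to be found in the camera images.
- valve: Brass valve standing on the bench, 95 mm tall, about 0.4 kg: hexagon foot 22 mm high, 38 mm over corners; ribbed round body 30 mm across up to 66 mm; plain round neck 26 mm across from 66 to 95 mm, gripped there from above. Origin: centre of the foot's underside; z up along the valve. The low hexagon reducer (46 mm tall) nearby is not it. Standing fittings are 85 mm or more apart, axis to axis.
- nipple: A plain round brass pipe nipple, 95 mm tall, 34 mm in diameter from end to end, no hexagon, standing upright on the bench near the valve; must be left alone. Origin: centre of its underside; z up.
- port (a point): Centre of the 64 mm square port in the lid of the fixed grey box, level with the top of its 8 mm steel collar, 188 mm above the bench. z up; x runs from the flap's hinge to its free edge, sides along x and y. Flap 8 mm, rubber floor 178 mm below this point. Box 180 mm square outside, 5 mm walls, centred under the port, lid at 180 mm, clear window on its +x side.
- flap (a joint): Angle of the aluminium dust flap (60 mm square, 3 mm thick) closing the port: 0 shut and level, 1.5 rad hanging down inside. Hinge along the port's y, 31 mm from its centre on its -x side; it swings down into the box. A light spring shuts it (0.036 N m shut, 0.048 N m open): about 1 N at its middle opens it, less than the valve's weight.
Mind the look-alikes: they are no part of the job. Leave any blue, purple or turquoise look-alike of the valve alone.

How it is judged:
By the outcome, as a careful person would: the job done as asked, in the order asked, and still so for the second after the job is handed in, with the robot touching nothing.
It also fails if it takes over 45 s, if anything falls off the work surface, if the arm or the gripper's body presses on something with over 40 N, if the wrist force passes 120 N, or if a joint passes its speed limit or range.

## Working session

There is one attempt and no reset: what is moved stays moved. The work goes in short steps, each a Python script; the robot and the scene stay as the last script left them, time stands still between calls to the robot, and variables do not carry over. Pictures are saved under pics/ and viewed, and the job is handed in when it is done.

```bash
ls; mkdir -p pics; python3 - <<'E'
from bench import r
import cv2,numpy as np
s=r.get_state();print({k:np.round(v,3) for k,v in s.items()},r.tip_reach)
for n in ["scene","top","wrist"]:
    c=r.camera_model(n);im,d=r.get_image(n)
    cv2.imwrite(f"pics/{n}0.png",im[:,:,::-1]);np.savez(f"{n}0.npz",im=im,d=d,E=c["extrinsics"],K=[c["fx"],c["fy"],c["cx"],c["cy"]])
    print(n,{k:(np.round(v,3).tolist() if not isinstance(v,str) else v) for k,v in c.items()})
E
```

```text
pics
{'t': np.float64(0.0), 'q': array([1.276, 0.241, 0.004, 1.335, 0.   , 1.571]), 'joint_vel': array([-0.   ,  0.001,  0.001, -0.001,  0.   , -0.001]), 'joint_efforts': array([-0.0000e+00, -3.7232e+01,  2.5241e+01,  1.7000e-02, -0.0000e+00,
        0.0000e+00]), 'ee_pos': array([0.145, 0.478, 0.238]), 'tool_rot': array([-4.610e-01, -3.107e+00,  3.000e-03]), 'force': array([ 0.237, -0.275,  0.037]), 'torque': array([-0.035, -0.008, -0.001]), 'opening': np.float64(1.005)} 0.008
scene {'fx': 573.003, 'fy': 573.003, 'cx': 312.822, 'cy': 245.208, 'extrinsics': [[0.773, -0.365, 0.519, 1.091], [0.634, 0.417, -0.651, -0.659], [0.021, 0.832, 0.554, 0.672], [0.0, 0.0, 0.0, 1.0]]}
top {'fx': 456.232, 'fy': 456.232, 'cx': 320.455, 'cy': 240.184, 'extrinsics': [[-0.006, 0.989, -0.149, 0.463], [-0.999, -0.001, 0.033, 0.009], [0.032, 0.149, 0.988, 0.868], [0.0, 0.0, 0.0, 1.0]]}
wrist {'fx': 350.605, 'fy': 350.605, 'cx': 318.169, 'cy': 239.378, 'extrinsics': [[0.291, -0.923, -0.251, 0.081], [0.957, 0.28, 0.079, 0.498], [-0.003, -0.263, 0.965, 0.372], [0.0, 0.0, 0.0, 1.0]]}
```

View pics/scene0.png

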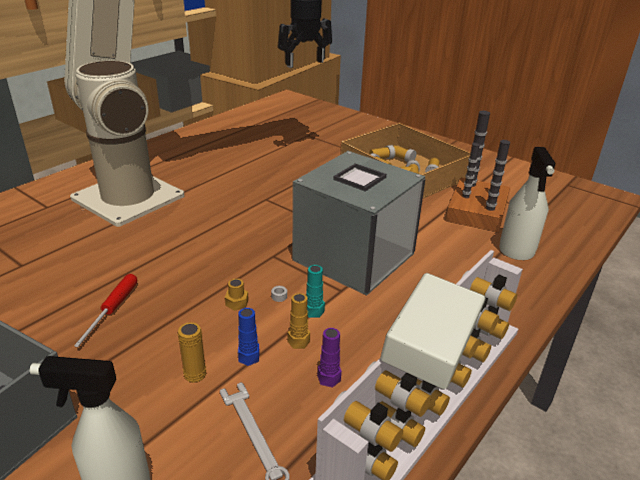

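View pics/top0.png

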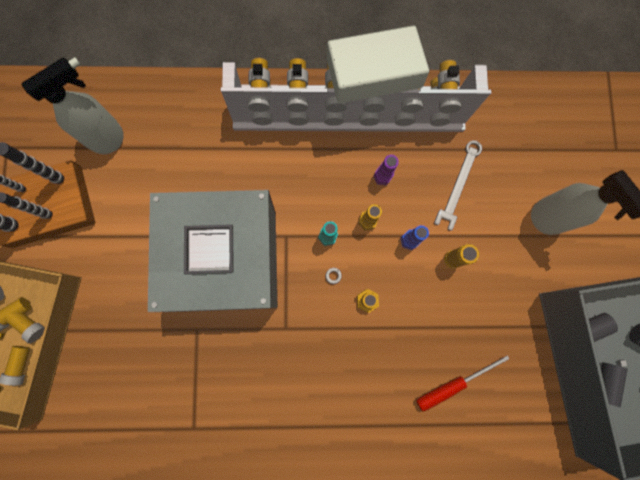

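View pics/wrist0.png

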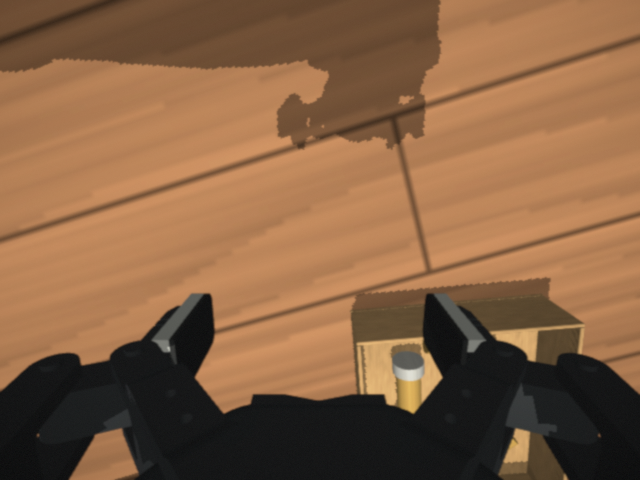

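Valve: top (371,216), scene (298,320). Nipple: top (462,256). Port: top (209,249). The box window faces world +x. I'll measure these with depth.

```bash
cat > h.py <<'E'
import numpy as np,cv2
def load(n):
    z=np.load(n+".npz");return z["im"],z["d"],z["E"],z["K"]
def cloud(d,E,K):
    v,u=np.mgrid[:480,:640];x=(u-K[2])/K[0]*d;y=-(v-K[3])/K[1]*d
    P=np.stack([x,y,-d],-1)@E[:3,:3].T+E[:3,3];P[d<=0]=np.nan;return P
def circ(p):
    A=np.c_[2*p,np.ones(len(p))];s=np.linalg.lstsq(A,(p**2).sum(1),rcond=None)[0];return s[:2],np.sqrt(s[2]+s[0]**2+s[1]**2)
E
python3 - <<'E'
from h import *
im,d,E,K=load("top0");P=cloud(d,E,K)
def box(n,u0,u1,v0,v1,zs):
    Q=P[v0:v1,u0:u1].reshape(-1,3)
    for a,b in zs:
        q=Q[(Q[:,2]>a)&(Q[:,2]<b)]
        if len(q)>3:
            print(n,(a,b),len(q),"med",np.round(np.median(q,0),4),"min",np.round(q.min(0),4),"max",np.round(q.max(0),4), "rect",[np.round(k,4) for k in cv2.minAreaRect((q[:,:2]).astype(np.float32))])
zs=[(.085,.105),(.06,.085),(.025,.06)]
box("valve",350,390,195,240,zs)
box("nip",440,485,235,280,zs)
box("teal",312,345,212,252,zs)
box("blue",395,435,220,255,zs)
box("purple",370,402,150,190,zs)
box("low",350,390,285,320,[(.035,.06),(.01,.035)])
box("lid",140,285,180,320,[(.17,.184),(.184,.2)])
o=cv2.resize(im[180:320,140:290,::-1],None,fx=5,fy=4,interpolation=2);cv2.imwrite("pics/a.png",cv2.resize(im[180:320,140:290,::-1],None,fx=4,fy=4,interpolation=2))
cv2.imwrite("pics/b.png",cv2.resize(im[190:290,310:490,::-1],None,fx=4,fy=4,interpolation=2))
im,d,E,K=load("scene0");P=cloud(d,E,K)
print("scene")
box("valve",285,315,285,350,zs)
box("nip",175,210,315,385,zs)
box("teal",303,328,258,322,zs)
box("lid",290,430,145,230,[(.17,.184),(.184,.2)])
cv2.imwrite("pics/c.png",cv2.resize(im[250:390,170:350,::-1],None,fx=4,fy=4,interpolation=2))
cv2.imwrite("pics/d.png",cv2.resize(im[140:290,280:430,::-1],None,fx=4,fy=4,interpolation=2))
E
```

```text
valve (0.085, 0.105) 181 med [ 0.6283 -0.1102  0.0952] min [ 0.6169 -0.1224  0.0851] max [ 0.641  -0.0982  0.0988] rect [array([ 0.6289, -0.1103]), array([0.0244, 0.0239]), np.float64(88.5387)]
valve (0.06, 0.085) 62 med [ 0.6198 -0.102   0.0689] min [ 0.6159 -0.1219  0.0603] max [ 0.6383 -0.0967  0.0844] rect [array([ 0.6243, -0.1066]), array([0.027 , 0.0148]), np.float64(53.2774)]
valve (0.025, 0.06) 75 med [ 0.6183 -0.1026  0.0459] min [ 0.6147 -0.1227  0.0254] max [ 0.6405 -0.0956  0.0597] rect [array([ 0.6246, -0.106 ]), array([0.029 , 0.0174]), np.float64(49.2388)]
nip (0.085, 0.105) 329 med [ 0.5546 -0.2714  0.0951] min [ 0.5378 -0.2893  0.085 ] max [ 0.5707 -0.2565  0.1004] rect [array([ 0.5542, -0.2728]), array([0.0328, 0.0328]), np.float64(88.8434)]
nip (0.06, 0.085) 84 med [ 0.5494 -0.2588  0.0729] min [ 0.538  -0.2722  0.0603] max [ 0.5692 -0.256   0.0848] rect [array([ 0.5522, -0.2627]), array([0.032, 0.012]), np.float64(13.0832)]
nip (0.025, 0.06) 118 med [ 0.5503 -0.2595  0.0426] min [ 0.5382 -0.2805  0.025 ] max [ 0.5704 -0.256   0.0599] rect [array([ 0.5515, -0.2655]
[... 3911 characters left out ...]
.0464  0.0712] min [ 0.5892 -0.1185  0.06  ] max [ 0.6458 -0.0264  0.085 ] rect [array([ 0.6273, -0.0726]), array([0.0266, 0.0949]), np.float64(35.8049)]
teal (0.025, 0.06) 358 med [ 0.6061 -0.0436  0.0401] min [ 0.5112 -0.1157  0.025 ] max [0.6446 0.0647 0.06  ] rect [array([ 0.5902, -0.0172]), array([0.0343, 0.2206]), np.float64(36.2174)]
lid (0.17, 0.184) 4472 med [0.5641 0.1358 0.1791] min [0.4596 0.0565 0.17  ] max [0.6474 0.2457 0.184 ] rect [array([0.5529, 0.1516]), array([0.185 , 0.1872]), np.float64(1.8228)]
lid (0.184, 0.2) 287 med [0.5567 0.1462 0.1866] min [0.5149 0.1126 0.184 ] max [0.5915 0.1903 0.1896] rect [array([0.5529, 0.1512]), array([0.0751, 0.0773]), np.float64(2.4438)]
```

View pics/a.png

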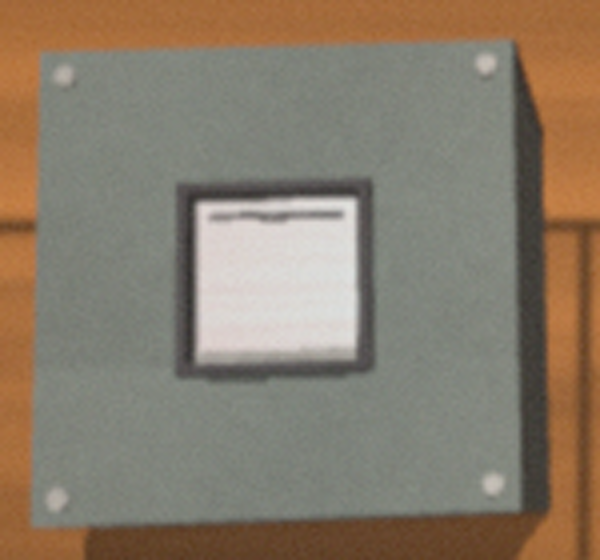

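View pics/b.png

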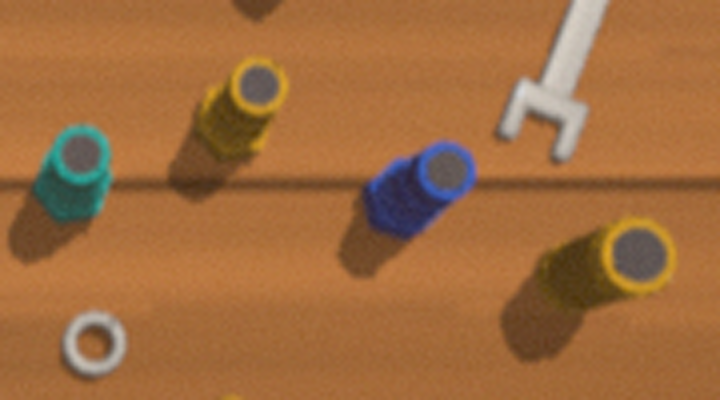

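View pics/c.png

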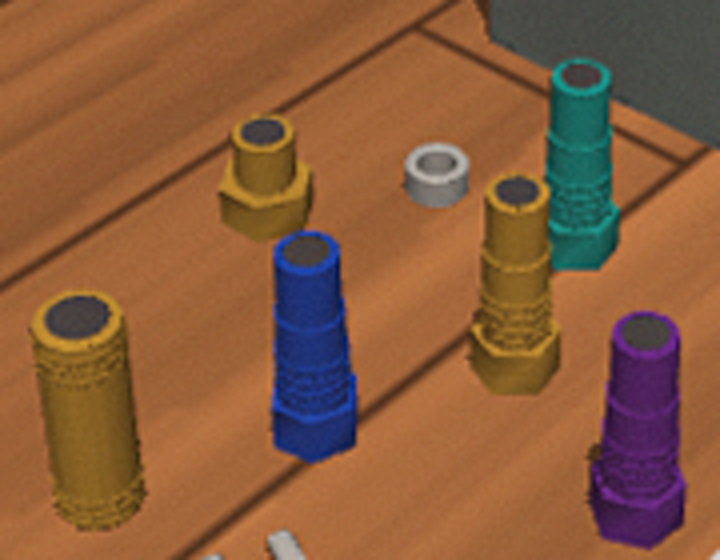

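View pics/d.png

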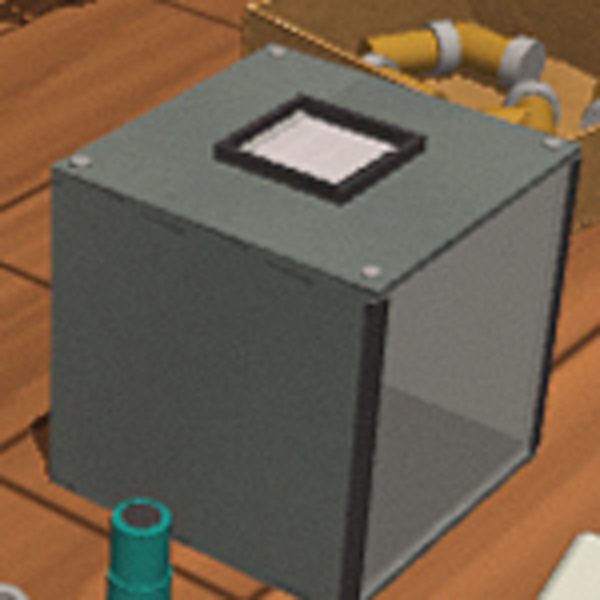

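Everything is identified: valve near (0.629,-0.111), port near (0.5525,0.153) with yaw of about 1.8°. Next I hover over the valve and refine with the wrist camera.

```bash
cat >> h.py <<'E'
from scipy.spatial.transform import Rotation as Ro
def ori(th):
    y=np.array([np.cos(th),np.sin(th),0]);z=np.array([0,0,-1.]);x=np.cross(y,z)
    return Ro.from_matrix(np.c_[x,y,z]).as_rotvec()
def snap(r,n,tag):
    c=r.camera_model(n);im,d=r.get_image(n)
    cv2.imwrite(f"pics/{tag}.png",im[:,:,::-1]);np.savez(f"{tag}.npz",im=im,d=d,E=c["extrinsics"],K=[c["fx"],c["fy"],c["cx"],c["cy"]])
E
python3 - <<'E'
from bench import r
from h import *
s=r.get_state();print("y axis",Ro.from_rotvec(s["tool_rot"]).as_matrix().round(2).tolist())
# hover over the port on the way, to refine it
for th in [np.radians(1.8),np.radians(181.8),np.radians(10),np.radians(190)]:
    for p in ([.5,.153,.32],[.629,-.112,.25],[.629,-.112,.077],[.556,.153,.2]):
        q=r.inverse_kinematics(p,ori(th)); print(round(np.degrees(th)),p,None if q is None else np.round(q,2))
E
```

```text
y axis [[-0.96, 0.29, -0.0], [0.29, 0.96, -0.0], [-0.0, -0.0, -1.0]]
2 [0.5, 0.153, 0.32] [0.3  0.27 0.25 1.55 0.   1.84]
2 [0.629, -0.112, 0.25] [-0.18  0.53  0.45  1.5   0.    1.36]
2 [0.629, -0.112, 0.077] [-0.18  0.62  0.15  1.1   0.    1.36]
2 [0.556, 0.153, 0.2] [0.27 0.41 0.14 1.3  0.   1.81]
182 [0.5, 0.153, 0.32] [ 0.3   0.27  0.25  1.55  0.   -1.31]
182 [0.629, -0.112, 0.25] [-0.18  0.53  0.45  1.5   0.   -1.78]
182 [0.629, -0.112, 0.077] [-0.18  0.62  0.15  1.1   0.   -1.78]
182 [0.556, 0.153, 0.2] [ 0.27  0.41  0.14  1.3   0.   -1.33]
10 [0.5, 0.153, 0.32] [0.3  0.27 0.25 1.55 0.   1.69]
10 [0.629, -0.112, 0.25] [-0.18  0.53  0.45  1.5   0.    1.22]
10 [0.629, -0.112, 0.077] [-0.18  0.62  0.15  1.1   0.    1.22]
10 [0.556, 0.153, 0.2] [0.27 0.41 0.14 1.3  0.   1.66]
190 [0.5, 0.153, 0.32] [ 0.3   0.27  0.25  1.55  0.   -1.45]
190 [0.629, -0.112, 0.25] [-0.18  0.53  0.45  1.5   0.   -1.92]
190 [0.629, -0.112, 0.077] [-0.18  0.62  0.15  1.1   0.   -1.92]
190 [0.556, 0.153, 0.2] [ 0.27  0.41  0.14  1.3   0.   -1.48]
```

```bash
python3 - <<'E'
from bench import r
from h import *
th=np.radians(1.8)
r.reach([.5525,.125,.33],ori(th)); r.dwell(.2); snap(r,"wrist","wp")
r.reach([.629,-.145,.25],ori(th)); r.dwell(.2); snap(r,"wrist","wv")
print(r.get_state()["t"])
for n in("wp","wv"):
    im,d,E,K=load(n);P=cloud(d,E,K)
    z=P[...,2]
    if n=="wp":
        m=(z>.1845)&(z<.195)&(abs(P[...,0]-.5525)<.05)&(abs(P[...,1]-.153)<.05)
    else:
        m=(z>.088)&(z<.102)&(abs(P[...,0]-.629)<.03)&(abs(P[...,1]+.112)<.03)
    q=P[m];print(n,m.sum(),np.median(q,0).round(4),cv2.minAreaRect(q[:,:2].astype(np.float32)),cv2.minEnclosingCircle(q[:,:2].astype(np.float32)))
    if n=="wp":
        m=(z>.16)&(z<.184)&(abs(P[...,0]-.5525)<.12)&(abs(P[...,1]-.153)<.12);q=P[m];print(np.median(q,0),cv2.minAreaRect(q[:,:2].astype(np.float32)))
E
```

```text
3.75
wp 1891 [0.553  0.1576 0.1873] ((0.5527199506759644, 0.153143972158432), (0.07208188623189926, 0.0723261758685112), 1.72793710231781) ((0.5525846481323242, 0.1533260941505432), 0.050378911197185516)
[0.55215324 0.16489798 0.17931903] ((0.5526865124702454, 0.15308831632137299), (0.18077760934829712, 0.18067343533039093), 1.621601939201355)
wv 757 [ 0.6299 -0.1115  0.0946] ((0.629871666431427, -0.11179983615875244), (0.025295227766036987, 0.025132637470960617), 56.20693588256836) ((0.6298258304595947, -0.11192160099744797), 0.012986846268177032)
```

View pics/wp.png

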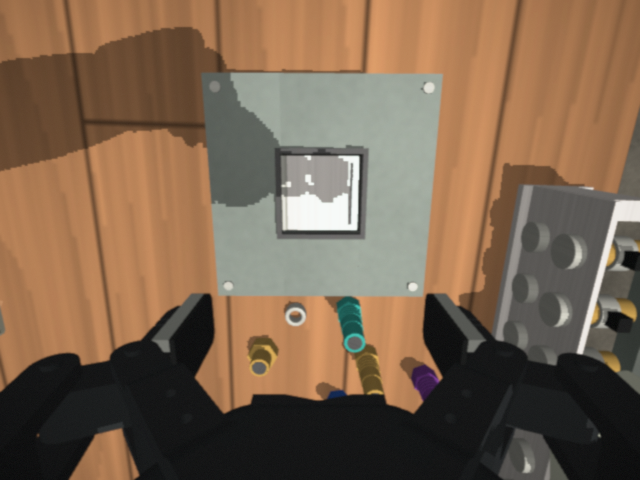

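View pics/wv.png

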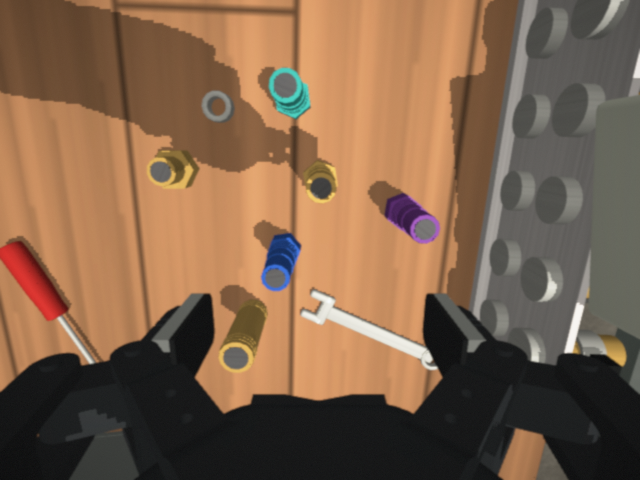

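The wrist image shows the valve at (320,185), which gives (0.630,-0.112). The port is at (322,192), which gives (0.5527,0.1531) with yaw 1.7°, agreeing with the top camera. Now I grasp the neck and lift.

```bash
python3 - <<'E'
from bench import r
from h import *
th=np.radians(1.8)
r.command_gripper(.6)
r.move_l([.630,-.112,.19],ori(th),rate=.2)
r.move_l([.630,-.112,.078],ori(th),rate=.1)
print(r.get_state()["force"].round(2))
r.command_gripper(0.0,f_grip=60)
s=r.get_state();print(s["opening"],s["force"].round(2),s["ee_pos"].round(4),r.tip_reach)
r.move_l([.630,-.112,.13],ori(th),rate=.08)
s=r.get_state();print(s["t"],s["opening"],s["force"].round(2),s["ee_pos"].round(4))
snap(r,"scene","sg");snap(r,"wrist","wg")
im=cv2.imread("pics/sg.png");cv2.imwrite("pics/sg2.png",cv2.resize(im[170:370,180:400],None,fx=3,fy=3,interpolation=2))
E
```

```text
[-0.17  0.16 -0.17]
0.2802662136601601 [0.43 0.1  4.13] [ 0.6307 -0.1121  0.079 ] 0.008
7.1 0.27892288056090697 [ 0.13 -0.35 -3.97] [ 0.6295 -0.1119  0.1294]
```

View pics/sg2.png

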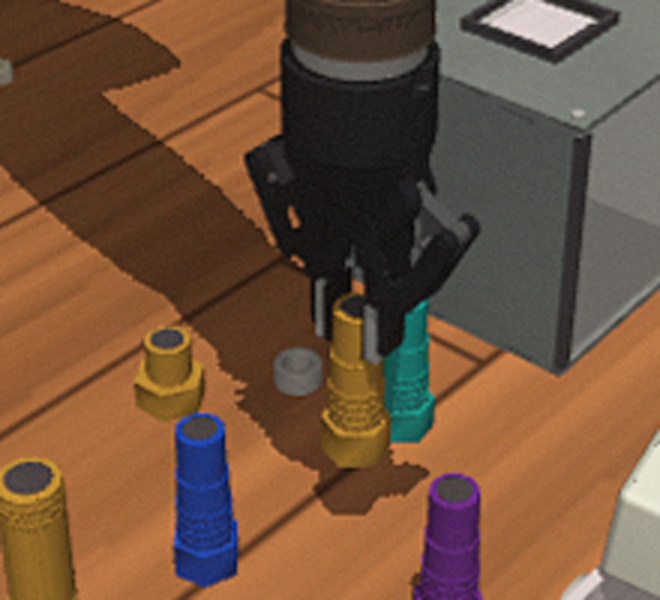

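View pics/wg.png

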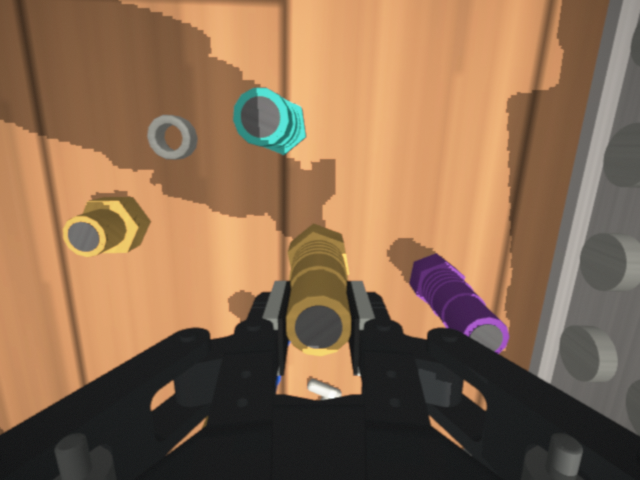

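The valve is held upright; in the wrist view its foot is at (318,240), and the wrist reads about 4 N. Next I take it over the port and look before inserting.

```bash
python3 - <<'E'
from bench import r
from h import *
th=np.radians(1.8); p=np.array([.5527,.1531])+.004*np.array([np.cos(th),np.sin(th)])
r.move_l([.630,-.112,.33],ori(th),rate=.2)
r.reach([*p,.33],ori(th))
r.move_l([*p,.288],ori(th),rate=.1); r.dwell(.2)
s=r.get_state();print(s["t"],s["opening"],s["force"].round(2),s["ee_pos"].round(4),p)
snap(r,"scene","sp");snap(r,"wrist","wq")
im=cv2.imread("pics/sp.png");cv2.imwrite("pics/sp2.png",cv2.resize(im[60:290,250:450],None,fx=2.6,fy=2.6,interpolation=2))
im,d,E,K=load("wq");P=cloud(d,E,K);z=P[...,2]
m=(z>.186-.002)&(z<.193)&(abs(P[...,0]-.5525)<.05)&(abs(P[...,1]-.153)<.05)
q=P[m];print(m.sum(),cv2.minAreaRect(q[:,:2].astype(np.float32)))
for a,b in((.195,.21),(.21,.228),(.23,.268),(.298,.312)):
    m=(z>a)&(z<b)&(abs(P[...,0]-.555)<.025)&(abs(P[...,1]-.153)<.03);q=P[m]
    if len(q)>5: print(a,b,len(q),q.min(0).round(4),q.max(0).round(4))
E
```

```text
10.1833 0.2846816886596804 [ 0.06 -0.24 -4.29] [0.5573 0.1532 0.289 ] [0.55669803 0.15322564]
1838 ((0.5527586936950684, 0.15361681580543518), (0.07222703099250793, 0.07183357328176498), 1.61130690574646)
0.195 0.21 13 [0.5391 0.1601 0.2086] [0.5691 0.1714 0.2098]
0.21 0.228 365 [0.5387 0.1595 0.21  ] [0.5708 0.1724 0.228 ]
0.23 0.268 1573 [0.5389 0.1477 0.23  ] [0.5739 0.1722 0.268 ]
0.298 0.312 4795 [0.5306 0.1406 0.298 ] [0.58   0.1669 0.3119]
```

View pics/sp2.png

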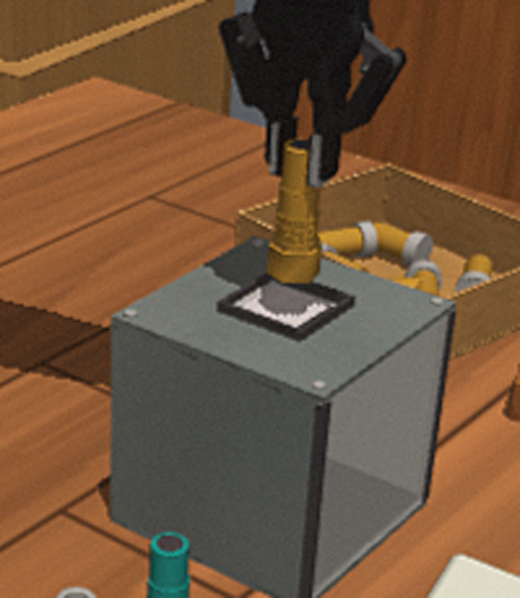

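View pics/wq.png

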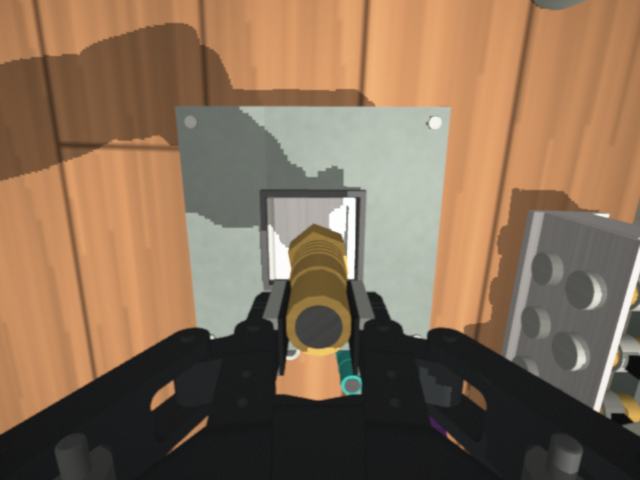

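The valve hangs upright with its foot over the port. The foot sits 20 mm above the collar and the measured centre agrees within about 2 mm. I push in while monitoring force.

```bash
python3 - <<'E'
from bench import r
from h import *
th=np.radians(1.8); p=np.array([.5527,.1531])+.004*np.array([np.cos(th),np.sin(th)])
for z in (.27,.25,.23,.212,.2):
    r.move_l([*p,z],ori(th),rate=.08)
    s=r.get_state();f=s["force"];print(z,s["t"].round(2),f.round(2),s["opening"].round(3),s["ee_pos"].round(4))
    if abs(f[2])>12 or np.hypot(f[0],f[1])>8: print("stop");break
snap(r,"scene","si");snap(r,"wrist","wi")
im=cv2.imread("pics/si.png");cv2.imwrite("pics/si2.png",cv2.resize(im[60:290,250:450],None,fx=2.6,fy=2.6,interpolation=2))
E
```

```text
Traceback (most recent call last):
AttributeError: 'float' object has no attribute 'round'
```

```bash
python3 - <<'E'
from bench import r
from h import *
th=np.radians(1.8); p=np.array([.5527,.1531])+.004*np.array([np.cos(th),np.sin(th)])
for z in (.25,.23,.212,.2):
    r.move_l([*p,z],ori(th),rate=.08)
    s=r.get_state();f=s["force"];print(z,s["t"],f.round(2),s["opening"],s["ee_pos"].round(4))
    if abs(f[2])>12 or np.hypot(f[0],f[1])>8: print("stop");break
snap(r,"scene","si");snap(r,"wrist","wi")
im=cv2.imread("pics/si.png");cv2.imwrite("pics/si2.png",cv2.resize(im[60:290,250:450],None,fx=2.6,fy=2.6,interpolation=2))
E
```

```text
0.25 11.0583 [ 0.59 -0.16 -2.11] 0.2832336843169245 [0.557  0.1534 0.2503]
0.23 11.4583 [ 1.16 -1.39 -3.71] 0.2848297979953873 [0.5566 0.153  0.2296]
0.212 11.8333 [ 1.   -0.51 -4.21] 0.2773896305358605 [0.5562 0.1531 0.2114]
0.2 12.1333 [ 0.41  0.33 -4.98] 0.27867627352194946 [0.5563 0.1531 0.1996]
```

View pics/si2.png

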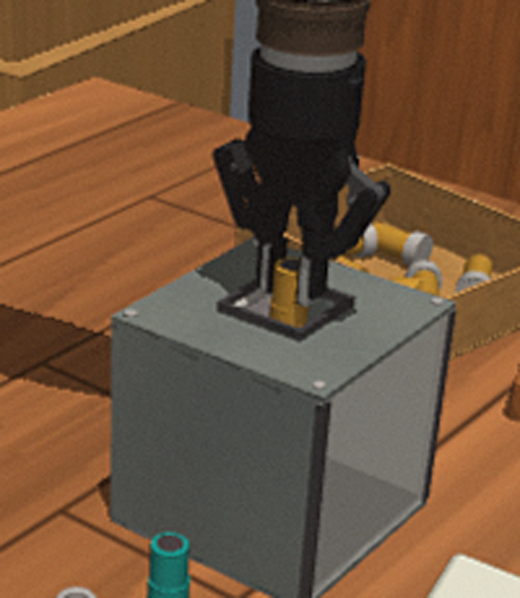

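View pics/wi.png

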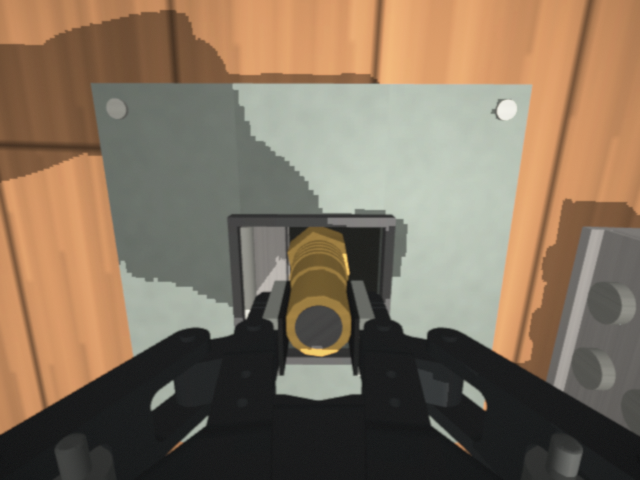

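The flap has swung open to the left of the valve (270,260), with the foot about 67 mm deep, forces small and the fingertips still above the collar. I release here.

```bash
python3 - <<'E'
from bench import r
from h import *
th=np.radians(1.8); p=np.array([.5527,.1531])+.004*np.array([np.cos(th),np.sin(th)])
r.command_gripper(.7)
s=r.get_state();print(s["t"],s["force"].round(2),s["opening"])
r.dwell(.3)
r.move_l([*p,.30],ori(th),rate=.15); r.dwell(.3)
s=r.get_state();print(s["t"],s["force"].round(2))
snap(r,"scene","sr");snap(r,"wrist","wr")
im=cv2.imread("pics/sr.png");cv2.imwrite("pics/sr2.png",cv2.resize(im[130:380,170:440],None,fx=2.4,fy=2.4,interpolation=2))
E
```

```text
12.6667 [0.15 0.51 0.83] 0.7004523480965321
14.0833 [ 0.45 -0.17  0.16]
```

View pics/sr2.png

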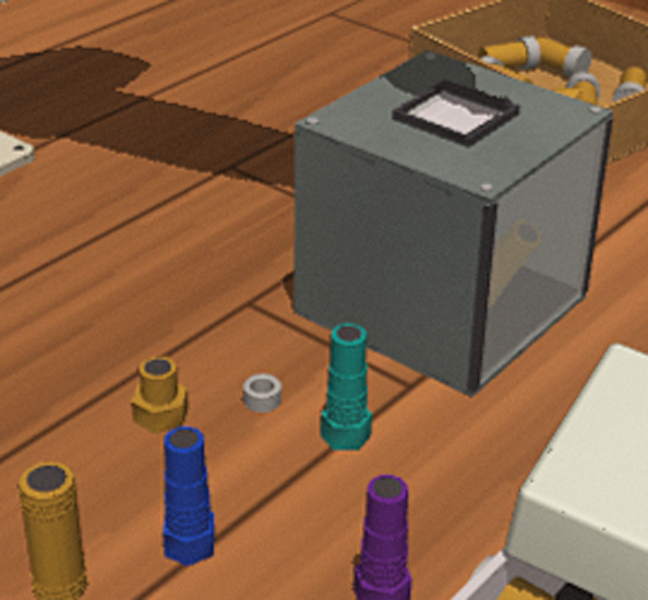

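View pics/wr.png

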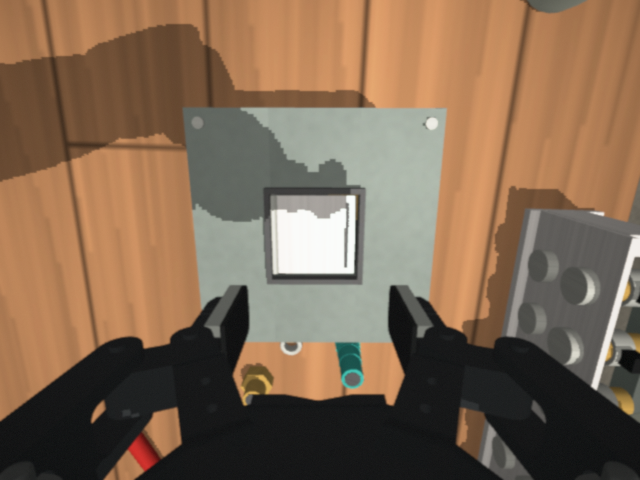

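The flap looks shut. The valve is inside, leaning, visible through the window at about (520,245). I'll check that it has settled and that the flap is level.

```bash
python3 - <<'E'
from bench import r
from h import *
r.dwell(1.0);snap(r,"scene","s9");snap(r,"wrist","w9");snap(r,"top","t9")
im=cv2.imread("pics/s9.png");cv2.imwrite("pics/s92.png",cv2.resize(im[200:290,340:440],None,fx=6,fy=6,interpolation=2))
a=load("sr")[0].astype(int);b=load("s9")[0].astype(int);print("diff window",np.abs(a-b)[200:290,350:425].mean(), np.abs(a-b)[300:,:].mean())
im,d,E,K=load("w9");P=cloud(d,E,K)
m=(abs(P[...,0]-.5527)<.025)&(abs(P[...,1]-.153)<.025)&(P[...,2]<.2);q=P[m]
A=np.c_[q[:,:2]-[.5527,.1531],np.ones(len(q))];print("flap plane",np.linalg.lstsq(A,q[:,2],rcond=None)[0].round(4),len(q),q[:,2].min())
im,d,E,K=load("t9");P=cloud(d,E,K);Q=P[235:280,440:485].reshape(-1,3);q=Q[(Q[:,2]>.09)&(Q[:,2]<.1)];print("nipple",cv2.minAreaRect(q[:,:2].astype(np.float32))[0],r.get_state()["t"])
im,d,E,K=load("s9");
for t in("sr","s9"):
    d=load(t)[1];print(t,d[232:250:4,385:392].mean(1).round(3))
E
```

```text
diff window 2.15679012345679 2.118862847222222
flap plane [3.700e-03 1.000e-04 1.794e-01] 4286 0.17702550017948554
nipple (0.5540710091590881, -0.272933691740036) 15.3333
sr [1.052 1.058 1.065 1.071 1.079]
s9 [1.053 1.059 1.066 1.071 1.078]
```

View pics/s92.png

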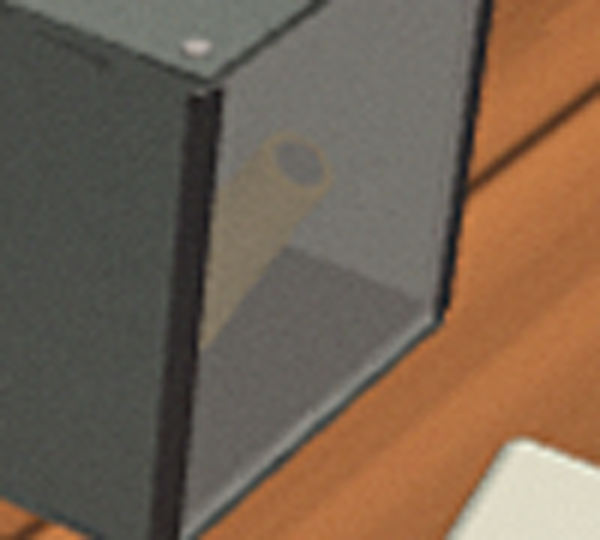

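The flap is level, the valve is at rest inside and the nipple hasn't moved. I hand the job in.

```bash
python3 - <<'E'
from bench import r
r.job_done();print(r.get_state()["t"])
E
```

```text
the job is handed in; nothing more can be done
the job is handed in; nothing more can be done
```

The brass hexagon-foot valve is in the grey box and the job is handed in, at about 15.4 s on the robot's clock. I gripped it upright by the neck and pushed it foot first about 67 mm below the collar top through the flap. I let go there, and it fell to the rubber floor.

- **Flap:** it is shut and level, with a fitted tilt of about 0.004 rad.
- **Valve:** it is inside the box, seen through the window, and did not move between two pictures about 1 s apart. It came to rest leaning rather than upright.
- **Nipple:** it still stands at (0.554, -0.273), within 0.2 mm of where it was at the start. The coloured look-alikes were not touched.
- **Forces and gripper:** the wrist force readings, taken between moves, stayed at about 5 N or less. The gripper is open and clear, about 0.1 m above the lid.

None of the checks failed. The cameras disagreed by at most about 3 mm on the positions.

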